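# Free the hand-out locker with the orange latch

## Task

Two hand-out lockers stand on the counter, their clear doors facing away from you. Press the orange sprung latch down through the slot in its locker's roof so that the door springs ajar, then reach in behind the door's top edge and swing it wide open, about square to the locker, for the colleague across the counter. Keep the blue-latched locker shut.

Things in the scene. Friction and masses are not known exactly. Their poses are not given: they have to be found in the camera images.
- orange_latch (a point): Centre of the top of the orange press pad, 38 (x) by 60 mm (y), 4 mm below the roof's top in a 44 by 66 mm slot. Sprung, moves only down: 3 N to start, 7 N at its 14 mm stop; from 10 mm down the door is freed; rises when let go. Axes: z up, x out through the door, y along the door. Its locker: fixed, white and aluminium, 160 (x) by 180 (y) by 180 mm high; its front plane lies 42 mm in +x.
- orange_hinge (a point): Top of that locker's upright door hinge, at the door's inner face, in the locker's front plane; same axes as the latch, 42 mm in +x and 90 mm in -y from it. The shut door runs from here 176 mm in +y. Door: clear, grey frame, orange top edge at this height, 10 mm thick, 176 mm high. A steel keeper sticks 22 mm back from its inner face, 82 to 98 mm from the hinge, down to 28 mm below the top.
- orange_door (a joint): Opening angle (rad) of that door: 0 shut, grows as its free edge swings out to the locker's +x, 1.57 square to the front, 1.7 its stop. Once freed, a spring plunger near the hinge pushes it ajar to about 0.55 rad in about a second; beyond that it turns with slight friction and stays where it is left.
- blue_door (a joint): Opening angle (rad, 0 shut) of the door of the other locker, alike in all but its blue press pad and blue door edge. It must stay shut.

How it is judged:
On the way:
1. the orange latch is pressed down by more than 8 mm (distance of orange_latch from where it was at the start of the episode above 0.008 m), for 0.02 s.
At the end, for the whole second after the job is handed in: The door of the orange-latched locker stands still, open by more than 1.15 rad (66 degrees), its latch pad has risen back to within 4 mm of its place, and the blue-latched door is shut (under 0.05 rad) (value of joint orange_door above 1.15 rad and velocity of joint orange_door between -0.05 and 0.05 rad/s and distance of orange_latch from where it was at the start of the episode below 0.004 m and value of joint blue_door below 0.05 rad); the robot touches nothing.
It fails at once if the blue-latched locker is opened (value of joint blue_door above 0.1 rad).
It also fails if it takes over 40 s, if anything falls off the work surface, if the arm or the gripper's body presses on something with over 40 N, if the wrist force passes 120 N, or if a joint passes its speed limit or range.

## Robot

A 6-joint arm with a two-finger parallel gripper is mounted at the origin on the work surface. World frame = base frame: x ahead of the robot, y to its left, z up, the work surface at z = 0. Lengths are in m, angles in rad, forces in N, time in s.
With the tool pointing down it reaches from about 0.35 to 0.875 m from the base axis. Payload 4.2 kg.
Tool frame: the origin (TCP) lies at the very end of the fingers, on their centre line; the grasp point (between the pads) lies 19 mm behind it (ctrl.pinch_z is the distance from the TCP to the grasp point, in m); x points along the fingers, y is the direction in which the jaws open and shut, and the axes are right-handed (so a half turn about x gives the same grasp; the last joint's range is limited). The gripper opens to 87 mm and grips with 3 to 60 N. Pads are 19 mm wide; open, the fingers measure 117 mm over their backs; the gripper's body (75 mm by 190 mm) begins 51 mm behind the grasp point.
Start: joints at [1.383, 0.385, 0.008, 0, -1.194, -0.259], TCP at [0.27, 0.564, 0.223] pointing down, gripper open.
Joint ranges: [-3.14, 3.14], [-1.21, 2.06], [-1.07, 1.41], [-3.16, 2.05], [-2.99, -0.16], [-3.1, 3.1]. Speed limits (rad/s): [2.79, 2.79, 3.14, 3.14, 3.14, 3.14].

## Interface

Orientations are given as [roll, pitch, yaw] about the fixed x, y, z axes, in that order (R = Rz(yaw) Ry(pitch) Rx(roll)).
In Python, from workcell import ctrl gives the robot as it stands.
- The arm moves only by the shell command python3 -m creep 'ROWS' [OPENING]. ROWS is JSON, a list of rows, each a list of 6 numbers: the shift along the tool's x, y, z in m, then the turn, a rotation vector about the tool's x, y, z in rad. In form: [[x, y, z, ax, ay, az], ...]. A call has 1 to 12 rows; each row shifts and turns the commanded pose from where the row before left it, along the tool's axes as they then stand; what a row does not reach is not made up. A row lasts 1/10 s, in which the tool goes at most 50 mm and 8.59 degrees, less where a joint would pass 70% of its speed; a pose out of reach is approached as far as the arm can. A call is refused whole if a number of a shift passes 0.05 or a number of a turn 0.15, either way. A call with a gripper value outside its range is refused whole. OPENING is the opening, from 0 (shut) to 1 (fully open), set as the call begins (- or left out, the last holds). The fingers move at their own pace and stop on an object; the grip force is fixed at half the most. Time passes only in rows, so rows that do not move let the fingers close. It gives the time, the measured TCP pose, the force and the opening at its end, in the units of the state.
- ctrl.state(): the state, without advancing time (a new reading comes with each control period).
- ctrl.camera(name): name is "scene" or "top" or "wrist"; returns a dict with "image" (420x560x3 uint8, red, green, blue), "fx", "fy", "cx", "cy" (pixels), "world_from_camera" (4x4, takes a point from camera to world coordinates). Camera axes: x right, y down, z forward; pixel columns grow to the right and rows downward; lengths in m; the calibration is good to about 2 mm. The wrist camera is an equidistant fisheye: a pixel r from the principal point sees the ray r / f radians off the axis. A picture is of the moment at which its call begins. There is no depth.
- ctrl.hand_in(): hands the job in, once; it reports no verdict.
The state is a dict: "t": time; "joint_pos": joint angles; "joint_velocities": joint speeds; "effort": joint torques, N m; "tool_pos": TCP position; "orientation": TCP orientation; "force": force on the tool from outside, world axes, zero at the start; "ft_torque": the same for the moment, N m; "grip_width": finger opening in m.
Only numpy, scipy, OpenCV 4.12 (cv2) and the standard library are available. Lean on these libraries where they do the work, as an engineer would, in place of code of your own. Each camera call takes 0.05 s, during which the arm holds its last target.

## Working session

There is one attempt and no reset: what is moved stays moved. The work goes in short steps, Python scripts to look and compute and a shell command to move; the robot and the scene stay as the last step left them, time stands still between calls to the robot, and variables do not carry over. Pictures are saved under pics/ and viewed, and the job is handed in when it is done.

```bash
ls; mkdir -p pics; python3 - <<'E'
from workcell import ctrl
import cv2,pickle
s=ctrl.state(); print(s)
for n in ["scene","top","wrist"]:
    d=ctrl.camera(n); cv2.imwrite(f"pics/{n}0.png",d["image"][:,:,::-1]); pickle.dump(d,open(f"{n}0.pkl","wb"))
    print(n,d["fx"],d["cx"],d["cy"],d["world_from_camera"].round(3).tolist() if hasattr(d["world_from_camera"],"round") else d["world_from_camera"])
E
```

```text
pics
{'t': 0.0, 'joint_pos': array([ 1.38259246e+00,  3.85541755e-01,  6.66018329e-03, -5.27736811e-04,
       -1.19400442e+00, -2.58591286e-01]), 'joint_velocities': array([ 1.56559165e-03, -1.07971788e-03, -1.60701155e-03, -2.15613401e-04,
        2.17912649e-04,  9.36427399e-05]), 'effort': array([ 4.21831930e-05, -3.90659916e+01,  1.87403762e+01,  4.21990067e+00,
        1.09803447e-02, -1.93638907e-04]), 'tool_pos': array([0.26977041, 0.56312191, 0.22147772]), 'orientation': array([ 1.59892657,  1.56864986, -1.98965593]), 'force': array([-0.69925832, -0.6524038 , -0.11668674]), 'ft_torque': array([ 0.01942116,  0.00224035, -0.01123647]), 'grip_width': 0.08670927525028832}
scene 475.910551688281 276.51920216124023 210.37958708561803 [[-0.872, 0.392, -0.294, 0.71], [0.49, 0.686, -0.539, 0.343], [-0.009, -0.614, -0.79, 0.688], [0.0, 0.0, 0.0, 1.0]]
top 446.4377582601114 280.86903641269555 216.0971824110958 [[-0.013, -0.997, 0.075, 0.426], [-1.0, 0.012, -0.021, -0.033], [0.02, -0.075, -0.997, 0.842], [0.0, 0.0, 0.0, 1.0]]
wrist 325.19226210127806 277.6878822007297 207.33158224296565 [[-0.432, -0.872, -0.23, 0.333], [-0.902, 0.419, 0.109, 0.534], [0.002, 0.255, -0.967, 0.383], [0.0, 0.0, 0.0, 1.0]]
```

View pics/scene0.png

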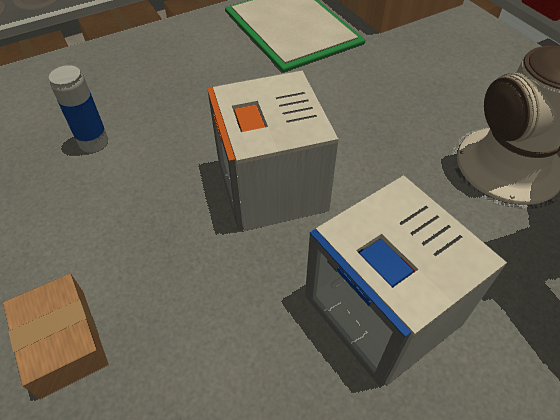

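View pics/top0.png

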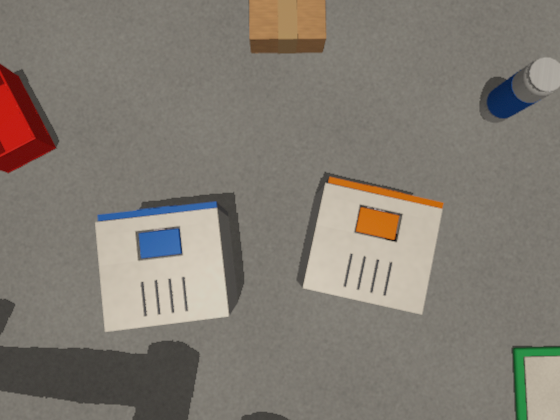

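View pics/wrist0.png

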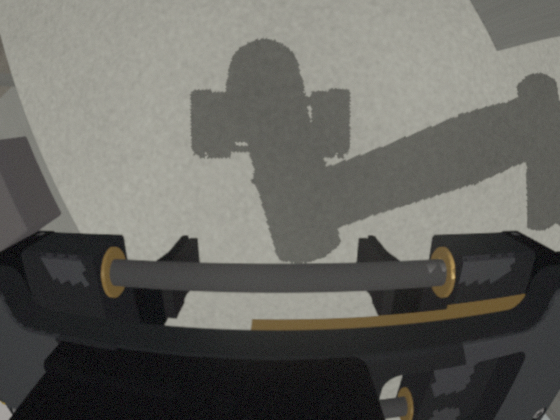

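The scene shows two lockers with doors facing +x. In the top view, the orange pad is near (378,223), with its door edge running from (330,180) to (442,205). The blue pad is near (159,243). Next I'll measure the points.

```bash
cat > h.py <<'E'
import numpy as np,cv2
def ray(d,uv):
    T=np.array(d["world_from_camera"]);v=np.array([(uv[0]-d["cx"])/d["fx"],(uv[1]-d["cy"])/d["fy"],1.])
    v=T[:3,:3]@v; return T[:3,3],v/np.linalg.norm(v)
def tri(a,ua,b,ub):
    p,u=ray(a,ua);q,v=ray(b,ub)
    s=np.linalg.lstsq(np.c_[u,-v],q-p,rcond=None)[0]
    A=p+s[0]*u;B=q+s[1]*v
    return (A+B)/2,np.linalg.norm(A-B)
def atz(d,uv,z):
    p,u=ray(d,uv); return p+u*(z-p[2])/u[2]
E
python3 - <<'E'
import pickle,cv2,numpy as np
from h import *
for n in ["scene","top"]:
    d=pickle.load(open(n+"0.pkl","rb"));hsv=cv2.cvtColor(d["image"],cv2.COLOR_RGB2HSV)
    m=((hsv[...,0]>8)&(hsv[...,0]<16)&(hsv[...,1]>215)&(hsv[...,2]>90)).astype(np.uint8)
    k,l,st,c=cv2.connectedComponentsWithStats(m)
    for i in range(1,k):
        if st[i,4]>60:
            cn=cv2.findContours((l==i).astype(np.uint8),0,2)[0][0]
            print(n,st[i],c[i].round(1),cv2.boxPoints(cv2.minAreaRect(cn)).round(1).tolist())
    x,y=(190,55) if n=="scene" else (290,160)
    crop=d["image"][y:y+170,x:x+170]
    cv2.imwrite(f"pics/{n}crop.png",cv2.resize(crop,None,fx=3.5,fy=3.5,interpolation=cv2.INTER_CUBIC)[:,:,::-1])
E
```

```text
top [329 178 114  30 592] [384.4 191.9] [[328.3999938964844, 181.89999389648438], [329.6000061035156, 176.39999389648438], [442.5, 202.0], [441.20001220703125, 207.39999389648438]]
top [356 208  43  32 950] [377.1 223.1] [[355.1000061035156, 231.1999969482422], [360.5, 206.89999389648438], [399.5, 215.60000610351562], [394.1000061035156, 239.89999389648438]]
```

View pics/scenecrop.png

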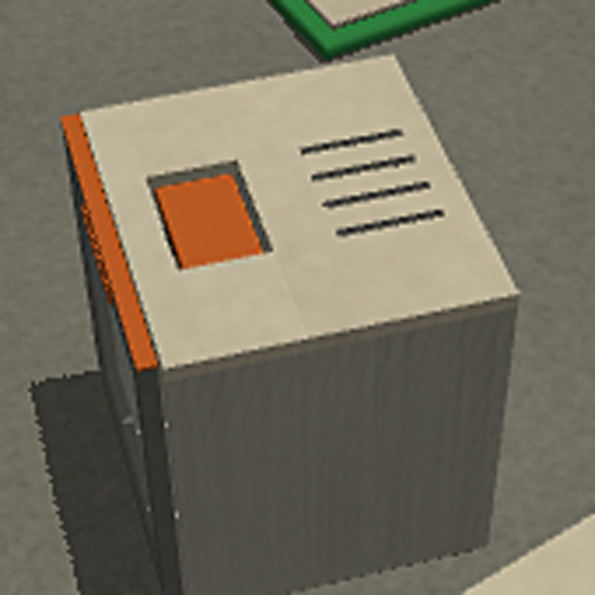

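View pics/topcrop.png

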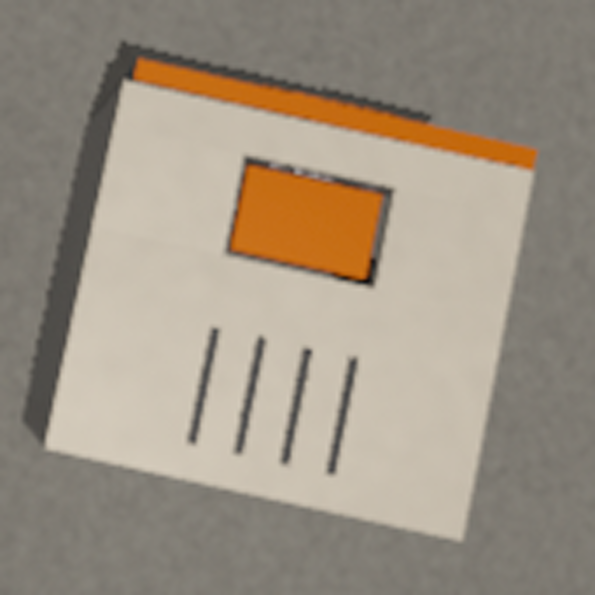

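```bash
python3 - <<'E'
import pickle
from h import *
S=pickle.load(open("scene0.pkl","rb"));T=pickle.load(open("top0.pkl","rb"))
C={"FH":((80,112),(535,170)),"FF":((160,369),(122,80)),"RH":((395,55),(464,540)),"RF":((518,293),(45,449)),
"p1":((182,269),(244,166)),"p2":((264,253),(230,249)),"dF":((157,369),(124,82)),"slotFH":((150,178),(392,190)),"slotRF":((273,252),(228,255))}
P={}
for k,(a,b) in C.items():
    p,e=tri(S,np.array(a)/3.5-.35+[190,55],T,np.array(b)/3.5-.35+[290,160]);P[k]=p;print(k,p.round(4),e.round(4))
for a,b in [("FH","FF"),("RH","RF"),("FH","RH"),("FF","RF")]: 
    v=P[b]-P[a];print(a,b,np.linalg.norm(v).round(4),np.degrees(np.arctan2(v[1],v[0])).round(2))
# pad centre from top at z
for z in (.176,.18): print(atz(T,(377.1,223.1),z))
for z in (.176,.18):
  for c in [(355.1,231.2),(360.5,206.9),(399.5,215.6),(394.1,239.9)]: print(z,atz(T,c,z).round(4))
roof=(P["FH"]+P["FF"]+P["RH"]+P["RF"])/4; print("roof c",roof)
# 2D rigid fit
L=np.array([[42,-90],[42,90],[-118,-90],[-118,90]])/1e3
W=np.array([P[k][:2] for k in ["FH","FF","RH","RF"]])
lc=L-L.mean(0);wc=W-W.mean(0);th=np.arctan2((lc[:,0]*wc[:,1]-lc[:,1]*wc[:,0]).sum(),(lc*wc).sum())
R=np.array([[np.cos(th),-np.sin(th)],[np.sin(th),np.cos(th)]]);t=W.mean(0)-R@L.mean(0)
print("yaw",np.degrees(th),"latch",t,"hinge",t+R@[.042,-.09],"res",(W-(L@R.T+t)).round(4).tolist())
E
```

```text
FH [ 0.4844 -0.2898  0.1796] 0.0004
FF [ 0.5262 -0.114   0.1804] 0.0034
RH [ 0.3281 -0.2535  0.1787] 0.0004
RF [ 0.3699 -0.0782  0.1798] 0.0025
p1 [ 0.4893 -0.1661  0.1781] 0.0042
p2 [ 0.453  -0.1587  0.1772] 0.0021
dF [ 0.5262 -0.1154  0.1789] 0.0049
slotFH [ 0.4766 -0.2278  0.1802] 0.0008
slotRF [ 0.4498 -0.1573  0.1776] 0.0008
FH FF 0.1808 76.62
RH RF 0.1802 76.58
FH RH 0.1605 166.92
FF RF 0.1604 167.12
[ 0.46328548 -0.19136342  0.176     ]
[ 0.46305976 -0.19041241  0.18      ]
0.176 [ 0.4515 -0.1579  0.176 ]
0.176 [ 0.488 -0.167  0.176]
0.176 [ 0.4742 -0.2255  0.176 ]
0.176 [ 0.4378 -0.2162  0.176 ]
0.18 [ 0.4514 -0.1572  0.18  ]
0.18 [ 0.4876 -0.1662  0.18  ]
0.18 [ 0.4739 -0.2244  0.18  ]
0.18 [ 0.4377 -0.2151  0.18  ]
roof c [ 0.42715939 -0.18388561  0.17960684]
yaw -13.215318117071124 latch [ 0.46415307 -0.19257284] hinge [ 0.48446582 -0.28979111] res [[-0.0, -0.0001], [0.0006, 0.0006], [-0.0006, -0.0003], [0.0, -0.0002]]
```

The roof fits the stated 160×180 mm at z≈0.18 with residuals under 1 mm. That puts the latch at (0.464,-0.192), with locker yaw -13.2° and the hinge at (0.4845,-0.290). Now I'll work out the moves.

```bash
cat >> h.py <<'E'
from scipy.spatial.transform import Rotation as Ro
YAW=-0.23065; LX=np.array([np.cos(YAW),np.sin(YAW),0]);LY=np.array([-np.sin(YAW),np.cos(YAW),0])
LATCH=np.array([.4641,-.1924,.176]);HINGE=np.array([.4845,-.2898,.176])
def cur():
    from workcell import ctrl
    s=ctrl.state();return s,Ro.from_euler("xyz",s["orientation"]).as_matrix()
def loc(p): # hinge-frame
    d=np.array(p)-HINGE;return np.array([d@LX,d@LY,d[2]])
def plan(target,jaw=LY):
    s,R=cur();best=None
    for sg in (1,-1):
        x=np.array([0,0,-1.]);y=sg*jaw;Rt=np.c_[x,y,np.cross(x,y)]
        rv=Ro.from_matrix(R.T@Rt).as_rotvec()
        print("turn",rv.round(3),"then shift",(Rt.T@(np.array(target)-s["tool_pos"])).round(4))
    print("shift w/o turn",(R.T@(np.array(target)-s["tool_pos"])).round(4),"j",s["joint_pos"].round(3),"tcp",s["tool_pos"].round(4),"hingeframe",loc(s["tool_pos"]).round(4),"F",s["force"].round(1),"t",s["t"])
    print("R cols",R.round(3).tolist())
E
python3 -c "
from h import *
plan(LATCH+[0,0,.06])"
```

```text
turn [ 2.925e+00 -2.000e-03 -0.000e+00] then shift [-0.0143 -0.6912  0.3619]
turn [-0.216  0.    -0.002] then shift [-0.0143  0.6912 -0.3619]
shift w/o turn [-0.0133  0.5975 -0.5018] j [ 1.383  0.385  0.007 -0.    -1.194 -0.259] tcp [0.2698 0.5632 0.2217] hingeframe [-0.404   0.7814  0.0457] F [ 0.8 -0.4 -0.2] t 0.15
R cols [[-0.001, -0.432, -0.902], [-0.002, -0.902, 0.432], [-1.0, 0.002, -0.0]]
```

```bash
python3 -m creep '[[-0.02,0,0,-0.108,0,0],[0,0,0,-0.108,0,0],[0,0.038,-0.02,0,0,0],[0,0.038,-0.02,0,0,0],[0,0.038,-0.02,0,0,0],[0,0.038,-0.02,0,0,0],[0,0.038,-0.02,0,0,0],[0,0.038,-0.02,0,0,0],[0,0.038,-0.02,0,0,0],[0,0.038,-0.02,0,0,0]]' 0; python3 -c "
from h import *
plan(LATCH+[0,0,.04])"
```

```text
t: 1.15
tool_pos: [0.3561, 0.2293, 0.2425]
orientation: [-1.124, 1.571, 1.787]
force: [1.0, 0.0, 0.5]
grip_width: 0.0148
turn [-3.141 -0.     0.   ] then shift [ 0.0265 -0.3858  0.2015]
turn [0. 0. 0.] then shift [ 0.0265  0.3858 -0.2015]
shift w/o turn [ 0.0265  0.3859 -0.2013] j [ 0.959  0.016 -0.415 -0.    -1.139  0.382] tcp [0.3561 0.2293 0.2425] hingeframe [-0.2436  0.476   0.0665] F [1.  0.  0.5] t 1.15
R cols [[-0.0, -0.228, -0.974], [0.0, -0.974, 0.228], [-1.0, -0.0, 0.0]]
```

```bash
python3 -m creep '[[0,0.038,-0.02,0,0,0],[0,0.038,-0.02,0,0,0],[0,0.038,-0.02,0,0,0],[0,0.038,-0.02,0,0,0],[0,0.038,-0.02,0,0,0],[0,0.038,-0.02,0,0,0],[0,0.038,-0.02,0,0,0],[0,0.038,-0.02,0,0,0],[0,0.038,-0.02,0,0,0],[0,0.038,-0.02,0,0,0],[0.01,0.006,-0.001,0,0,0],[0,0,0,0,0,0]]' 0; python3 -c "
from h import *
plan(LATCH+[0,0,.01])
from workcell import ctrl
for n in ['wrist','top']:
    d=ctrl.camera(n);cv2.imwrite(f'pics/{n}1.png',d['image'][:,:,::-1])"
```

```text
t: 2.35
tool_pos: [0.4622, -0.1914, 0.2305]
orientation: [-0.052, 1.566, 2.855]
force: [-0.1, 0.0, -0.4]
grip_width: 0.0008
turn [ 3.138  0.    -0.007] then shift [ 0.0445 -0.0005  0.0021]
turn [-0.003  0.005  0.   ] then shift [ 0.0445  0.0005 -0.0021]
shift w/o turn [ 0.0445  0.0005 -0.0023] j [-6.800e-02  1.680e-01 -2.740e-01 -1.000e-03 -1.133e+00  1.405e+00] tcp [ 0.4622 -0.1914  0.2305] hingeframe [-0.0442  0.0907  0.0545] F [-0.1  0.  -0.4] t 2.35
R cols [[-0.004, -0.232, -0.973], [0.001, -0.973, 0.232], [-1.0, -0.0, 0.005]]
```

View pics/wrist1.png

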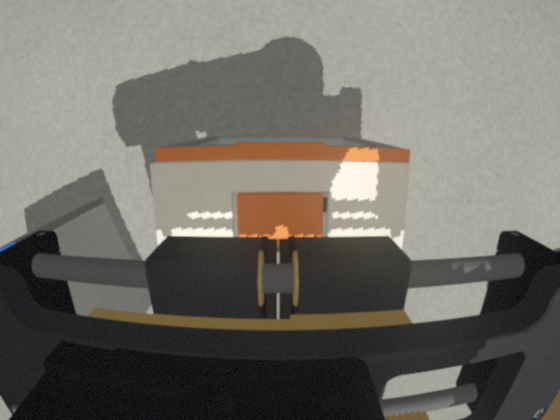

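The wrist view shows the orange pad at (280,215), centred beneath the shut fingers at about (278,240), and the door edge at row 155. I'll press down now.

```bash
python3 -m creep '[[0.02,0,-0.002,0,0,0],[0.018,0,0,0,0,0],[0.01,0,0,0,0,0],[0.006,0,0,0,0,0],[0.004,0,0,0,0,0],[0.004,0,0,0,0,0],[0.002,0,0,0,0,0],[0,0,0,0,0,0]]' 0
```

```text
t: 3.25
tool_pos: [0.4659, -0.1909, 0.1691]
orientation: [-2.805, 1.57, 0.106]
force: [-0.4, 2.9, 3.9]
grip_width: 0.0004
```

```bash
python3 -m creep '[[0.003,0,0,0,0,0],[0.003,0,0,0,0,0],[0,0,0,0,0,0],[0,0,0,0,0,0]]' 0; python3 -c "
from h import *
plan(LATCH)"
```

```text
t: 3.65
tool_pos: [0.4661, -0.1911, 0.1635]
orientation: [-3.001, 1.569, -0.09]
force: [-1.5, 3.7, 6.4]
grip_width: 0.0006
turn [-3.142e+00 -0.000e+00 -2.000e-03] then shift [-0.0125 -0.0018 -0.0016]
turn [ 0.    -0.002  0.   ] then shift [-0.0125  0.0018  0.0016]
shift w/o turn [-0.0125  0.0018  0.0016] j [-0.066  0.233 -0.373  0.    -0.963  1.406] tcp [ 0.4661 -0.1911  0.1635] hingeframe [-0.0405  0.0919 -0.0125] F [-1.5  3.7  6.4] t 3.65
R cols [[0.002, -0.229, -0.974], [-0.0, -0.974, 0.229], [-1.0, -0.0, -0.002]]
```

12.5 mm down at 6.4 N. I'll hold while the door swings ajar, then lift and look.

```bash
python3 -m creep '[[0,0,0,0,0,0],[0,0,0,0,0,0],[0,0,0,0,0,0],[0,0,0,0,0,0],[0,0,0,0,0,0],[0,0,0,0,0,0],[0,0,0,0,0,0],[0,0,0,0,0,0],[-0.02,0,0,0,0,0],[-0.03,0,0,0,0,0],[-0.02,0,0,0,0,0],[0,0,0,0,0,0]]' 0; python3 -c "
from h import *
from workcell import ctrl
for n in ['wrist','top','scene']:
    d=ctrl.camera(n);cv2.imwrite(f'pics/{n}2.png',d['image'][:,:,::-1])
plan(LATCH)"
```

```text
t: 4.85
tool_pos: [0.4677, -0.1919, 0.2357]
orientation: [3.119, 1.563, -0.253]
force: [-0.2, 0.2, -0.7]
grip_width: 0.0006
turn [ 3.141e+00  0.000e+00 -2.000e-03] then shift [ 0.0555 -0.0015 -0.0006]
turn [-0.001  0.001  0.   ] then shift [0.0555 0.0015 0.0006]
shift w/o turn [0.0555 0.0015 0.0005] j [-0.067  0.17  -0.27  -0.    -1.133  1.406] tcp [ 0.465  -0.1911  0.2315] hingeframe [-0.0416  0.0916  0.0555] F [-0.7 -0.5 -0.3] t 5.0
R cols [[-0.001, -0.229, -0.973], [0.0, -0.973, 0.229], [-1.0, -0.0, 0.001]]
```

View pics/wrist2.png

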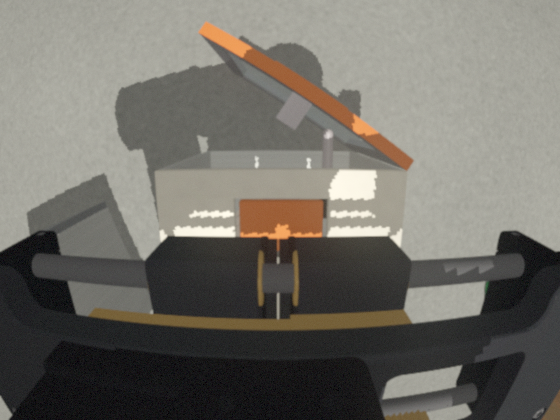

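View pics/top2.png

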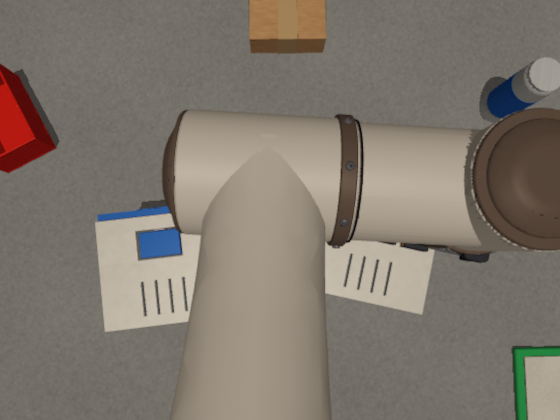

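The wrist view shows the door ajar, its orange edge running from (410,163) at the hinge to (203,28) at the free end. The keeper is at about (294,110). Next I'll measure the angle.

```bash
cat >> h.py <<'E'
def fish(d,uv,z):
    T=np.array(d["world_from_camera"]);v=np.array([uv[0]-d["cx"],uv[1]-d["cy"]]);r=np.linalg.norm(v);a=r/d["fx"]
    w=T[:3,:3]@np.r_[np.sin(a)*v/r,np.cos(a)]
    return T[:3,3]+w*(z-T[2,3])/w[2]
E
python3 -c "
from h import *
from workcell import ctrl
d=ctrl.camera('wrist')
for n,uv in dict(tip_out=(207,22),tip_in=(200,33),mid_in=(300,97),hinge=(406,167)).items():
    p=loc(fish(d,uv,.176));print(n,p.round(4),np.arctan2(p[0],p[1]).round(3),np.linalg.norm(p[:2]).round(3))
# finger target in hinge frame
th=.55;dd=np.array([np.sin(th),np.cos(th)]);nn=np.array([-np.cos(th),np.sin(th)])
for h in (.04,.03,.02,.015):
  q=.14*dd+h*nn;print(h,q.round(4))
"
```

```text
tip_out [0.1008 0.1395 0.    ] 0.626 0.172
tip_in [0.093  0.1442 0.    ] 0.573 0.172
mid_in [0.0465 0.0772 0.    ] 0.542 0.09
hinge [0.0009 0.001  0.    ] 0.698 0.001
0.04 [0.0391 0.1403]
0.03 [0.0476 0.135 ]
0.02 [0.0561 0.1298]
0.015 [0.0604 0.1272]
```

```bash
python3 -m creep '[[0,-0.018,-0.026,0,0,0],[0,-0.018,-0.026,0,0,0],[0,-0.018,-0.026,0,0,0],[0,0,0,0,0,0],[0.02,0,0,0,0,0],[0.02,0,0,0,0,0],[0,0,0,0,0,0],[0,0,0,0,0,0]]' 0; python3 -c "
from h import *
from workcell import ctrl
d=ctrl.camera('wrist');cv2.imwrite('pics/wrist3.png',d['image'][:,:,::-1])
plan(LATCH)"
```

```text
t: 5.85
tool_pos: [0.5533, -0.1568, 0.1921]
orientation: [0.531, 1.569, -2.841]
force: [0.8, -0.8, 0.7]
grip_width: 0.0006
turn [ 3.142e+00 -1.000e-03  1.000e-03] then shift [ 0.017  -0.0552 -0.0793]
turn [-0.    -0.001 -0.001] then shift [0.017  0.0552 0.0793]
shift w/o turn [0.017  0.0552 0.0793] j [ 6.000e-03  3.240e-01 -1.610e-01  1.000e-03 -1.085e+00  1.334e+00] tcp [ 0.554  -0.1568  0.193 ] hingeframe [0.0372 0.1454 0.017 ] F [ 0.3 -0.7  0.6] t 5.9
R cols [[0.0, -0.229, -0.973], [-0.001, -0.973, 0.229], [-1.0, 0.001, -0.001]]
```

View pics/wrist3.png

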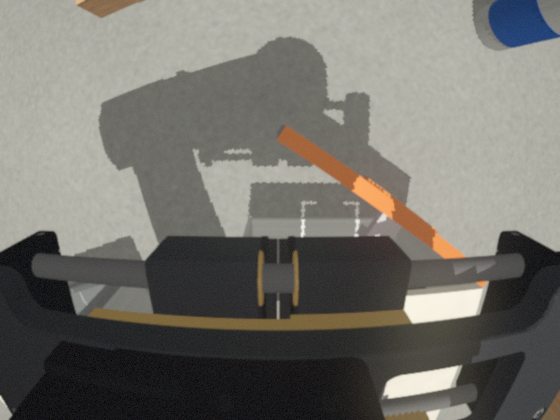

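The fingers are behind the door's free end, with the tip at (282,130) and a clear gap. Now I'll compute the swing path.

```bash
python3 -m creep '[[0.02,0,0,0,0,0],[0.02,0,0,0,0,0],[0.015,0,0,0,0,0],[0,0,0,0,0,0],[0,0,0,0,0,0]]' 0; python3 -c "
from h import *
s,R=cur();p=loc(s['tool_pos']);print(p.round(4),s['force'].round(1))
q=p[:2]
for th in np.r_[.56:1.5:.1,1.5,1.53]:
  h=.0095*abs(np.cos(th))+.015*np.sin(th)
  n=.14*np.array([np.sin(th),np.cos(th)])+h*np.array([-np.cos(th),np.sin(th)])
  d=n-q;q=n;print(th.round(2),n.round(4),'row y,z',(-d[1]).round(4),(-d[0]).round(4))
"
```

```text
t: 6.4
tool_pos: [0.5545, -0.1567, 0.1388]
orientation: [3.03, 1.569, -0.342]
force: [0.5, -0.0, 1.3]
grip_width: 0.0006
[ 0.0378  0.1456 -0.0372] [ 0.5 -0.   1.3]
0.56 [0.0608 0.1271] row y,z 0.0185 -0.023
0.66 [0.0726 0.1208] row y,z 0.0063 -0.0118
0.76 [0.084  0.1133] row y,z 0.0075 -0.0113
0.86 [0.0946 0.1047] row y,z 0.0087 -0.0107
0.96 [0.1045 0.0948] row y,z 0.0098 -0.0099
1.06 [0.1135 0.0839] row y,z 0.0109 -0.0089
1.16 [0.1213 0.072 ] row y,z 0.0119 -0.0079
1.26 [0.128  0.0592] row y,z 0.0128 -0.0067
1.36 [0.1334 0.0456] row y,z 0.0136 -0.0054
1.46 [0.1374 0.0313] row y,z 0.0142 -0.004
1.5 [0.1385 0.0255] row y,z 0.0058 -0.0012
1.53 [0.1393 0.0211] row y,z 0.0044 -0.0007
```

Approach gently, then begin the swing.

```bash
python3 -m creep '[[0,0.009,-0.012,0,0,0],[0,0.006,-0.007,0,0,0],[0,0.004,-0.004,0,0,0],[0,0.003,-0.006,0,0,0],[0,0.003,-0.006,0,0,0],[0,0.004,-0.006,0,0,0],[0,0.004,-0.005,0,0,0],[0,0.0045,-0.0055,0,0,0],[0,0.0045,-0.005,0,0,0]]' 0; python3 -c "
from h import *
from workcell import ctrl
d=ctrl.camera('wrist');cv2.imwrite('pics/wrist4.png',d['image'][:,:,::-1])
plan(LATCH)"
```

```text
t: 7.3
tool_pos: [0.5996, -0.2106, 0.1375]
orientation: [-0.081, 1.571, 2.829]
force: [-0.3, 0.9, 0.2]
grip_width: 0.0006
turn [ 3.141e+00 -1.000e-03  1.000e-03] then shift [-0.0386 -0.0126 -0.1368]
turn [-0.001 -0.001 -0.   ] then shift [-0.0386  0.0126  0.1368]
shift w/o turn [-0.0387  0.0127  0.1367] j [-8.500e-02  4.700e-01 -7.900e-02  1.000e-03 -1.021e+00  1.424e+00] tcp [ 0.6001 -0.2114  0.1374] hingeframe [ 0.0947  0.1028 -0.0386] F [ 2.1 -0.7  1.5] t 7.35
R cols [[0.001, -0.229, -0.973], [-0.001, -0.973, 0.229], [-1.0, 0.0, -0.001]]
```

View pics/wrist4.png

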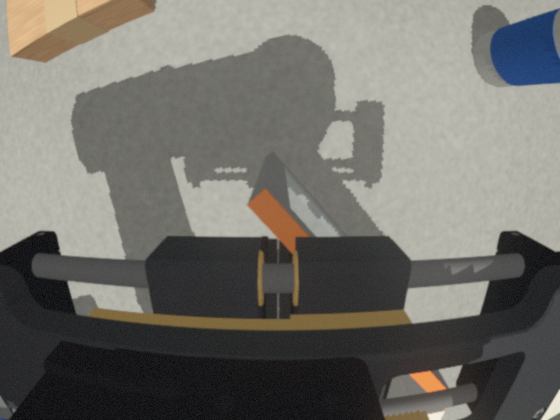

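The door edge now runs from (262,195) into the fingers at (300,240), so it is following them. I'll continue the arc.

```bash
python3 -m creep '[[0,0.008,-0.010,0,0,0],[0,0.0055,-0.0045,0,0,0],[0,0.0055,-0.0045,0,0,0],[0,0.006,-0.004,0,0,0],[0,0.006,-0.004,0,0,0],[0,0.0065,-0.0035,0,0,0],[0,0.0065,-0.0035,0,0,0],[0,0.007,-0.0025,0,0,0],[0,0.007,-0.0025,0,0,0],[0,0.007,-0.002,0,0,0],[0,0.007,-0.002,0,0,0],[0,0.004,-0.001,0,0,0]]' 0; python3 -m creep '[[0,0.003,0,0,0,0],[0,0.002,0,0,0,0],[0,0.001,0,0,0,0],[0,0,0,0,0,0]]' 0;  python3 -c "
from h import *
from workcell import ctrl
d=ctrl.camera('wrist');cv2.imwrite('pics/wrist5.png',d['image'][:,:,::-1])
plan(LATCH)"
```

```text
t: 8.55
tool_pos: [0.6247, -0.295, 0.1375]
orientation: [2.517, 1.571, -0.856]
force: [0.2, 0.6, -0.9]
grip_width: 0.0005
t: 8.95
tool_pos: [0.6233, -0.3, 0.1376]
orientation: [2.567, 1.571, -0.806]
force: [-0.0, 0.1, 0.3]
grip_width: 0.0003
turn [ 3.142 -0.    -0.   ] then shift [-0.0384  0.0684 -0.1795]
turn [-0.  0. -0.] then shift [-0.0384 -0.0684  0.1795]
shift w/o turn [-0.0384 -0.0684  0.1795] j [-0.215  0.558  0.076  0.    -1.089  1.556] tcp [ 0.6233 -0.3     0.1376] hingeframe [ 0.1374  0.0218 -0.0384] F [ 0.4  0.8 -0.6] t 9.0
R cols [[-0.0, -0.229, -0.974], [-0.0, -0.974, 0.229], [-1.0, 0.0, 0.0]]
```

View pics/wrist5.png

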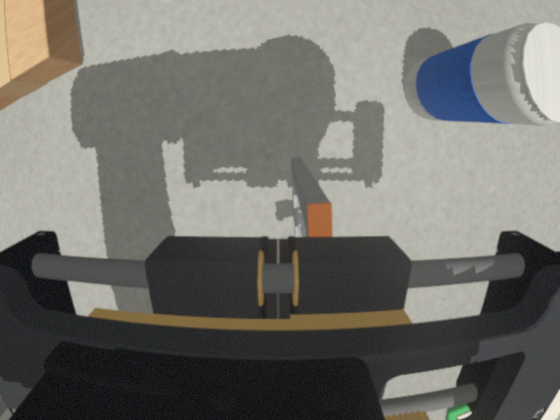

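The door edge now points straight out at (318,215), so it is about square. I'll back off, lift and check.

```bash
python3 -m creep '[[0,-0.01,0,0,0,0],[0,-0.02,0,0,0,0],[-0.02,0,0,0,0,0],[-0.04,0,0,0,0,0],[-0.04,0,0,0,0,0],[-0.02,0,0,0,0,0],[0,-0.03,0.04,0,0,0],[0,-0.03,0.04,0,0,0],[0,-0.03,0.04,0,0,0],[0,-0.03,0.04,0,0,0],[0,0,0.04,0,0,0],[0,0,0,0,0,0]]' 0;  python3 -c "
from h import *
from workcell import ctrl
d={n:ctrl.camera(n) for n in ['wrist','scene','top']}
for n in d: cv2.imwrite(f'pics/{n}6.png',d[n]['image'][:,:,::-1])
plan(LATCH)"
```

```text
t: 10.2
tool_pos: [0.4585, -0.1058, 0.2581]
orientation: [-0.892, 1.569, 2.023]
force: [0.4, -0.7, -0.1]
grip_width: 0.0003
turn [-3.14e+00 -1.00e-03 -3.00e-03] then shift [ 0.0822 -0.0825  0.0199]
turn [ 0.001 -0.002  0.   ] then shift [ 0.0822  0.0825 -0.0199]
shift w/o turn [ 0.0822  0.0826 -0.0197] j [ 0.115  0.1   -0.284  0.    -1.185  1.227] tcp [ 0.4636 -0.1075  0.2582] hingeframe [-0.0621  0.1727  0.0822] F [ 0.6 -0.5  0.3] t 10.35
R cols [[0.002, -0.227, -0.974], [0.0, -0.974, 0.227], [-1.0, -0.0, -0.002]]
```

View pics/wrist6.png

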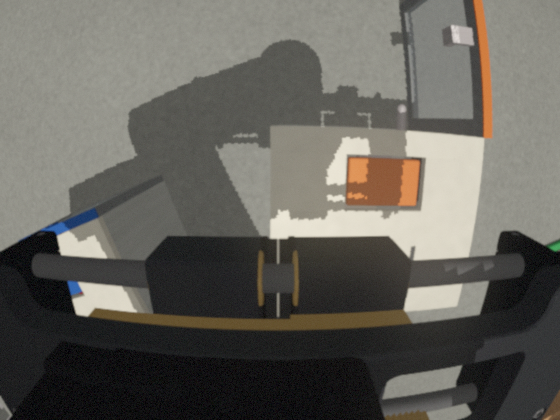

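View pics/scene6.png

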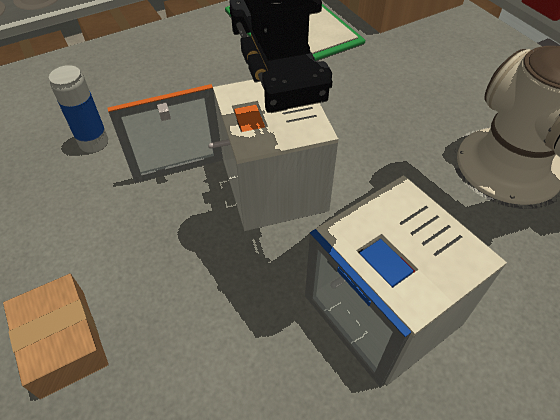

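View pics/top6.png

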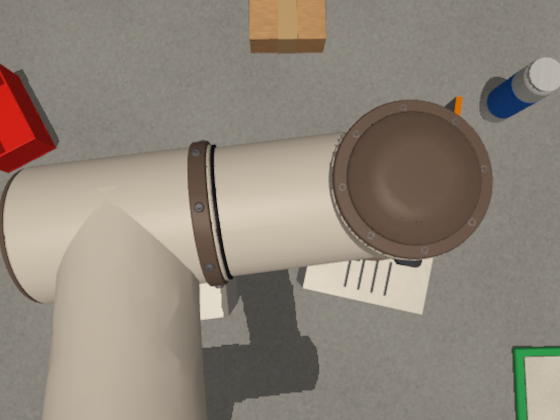

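The scene view shows the door square to the locker, its free end at (109,109), and the blue door flush. I'll check the numbers and confirm the door is stationary.

```bash
python3 -m creep '[[0,0,0,0,0,0],[0,0,0,0,0,0],[0,0,0,0,0,0],[0,0,0,0,0,0],[0,0,0,0,0,0],[0,0,0,0,0,0]]' 0; python3 -c "
from h import *
import pickle
from workcell import ctrl
d=ctrl.camera('scene');a=cv2.imread('pics/scene6.png')[:,:,::-1];s0=pickle.load(open('scene0.pkl','rb'))
D=np.abs(d['image'].astype(int)-a).max(2)
print('motion, door region',D[80:200,100:220].max())
B=np.abs(d['image'].astype(int)-s0['image'])[240:400,300:420].max(2);print('blue door change frac>40',(B>40).mean())
for uv in [(109,110),(214,87)]:
    p=loc(atz(d,uv,.176));print(p.round(3),np.arctan2(p[0],p[1]).round(3))
im=np.hstack([cv2.resize(x[90:145,215:285],None,fx=5,fy=5) for x in (s0['image'],d['image'])]);cv2.imwrite('pics/pad7.png',im[:,:,::-1])
print(ctrl.state()['joint_velocities'].round(3),ctrl.state()['force'].round(1))
"
```

```text
t: 10.95
tool_pos: [0.463, -0.1084, 0.2574]
orientation: [0.324, 1.57, -3.049]
force: [0.2, -0.3, -0.6]
grip_width: 0.0008
motion, door region 82
blue door change frac>40 0.021927083333333333
[ 0.174  0.006 -0.   ] 1.538
[-0.003 -0.003 -0.   ] -2.445
[-0.001 -0.003 -0.001 -0.001 -0.001  0.001] [0.4 0.1 0.1]
```

View pics/pad7.png

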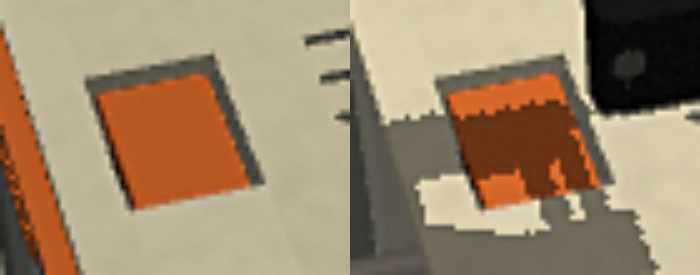

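The pad sits in its slot exactly as at the start: its corners match in both crops. The frame difference of 82 in the door region could be a shadow edge or real motion, so I'll check it.

```bash
python3 -c "
from h import *
from workcell import ctrl
a=ctrl.camera('scene')['image'].astype(int)
for i in range(8): b=ctrl.camera('scene')['image'].astype(int)
D=np.abs(a-b).max(2)[80:200,100:220];print(D.max(),(D>20).sum(),np.argwhere(D>20)[:8].tolist())
o=cv2.imread('pics/scene6.png')[:,:,::-1].astype(int);E=np.abs(o-b).max(2)[80:200,100:220];print((E>20).sum(),np.argwhere(E>20)[:8].tolist())
"
```

```text
6 0 []
10 [[111, 107], [111, 108], [112, 103], [112, 104], [115, 101], [116, 102], [117, 102], [118, 102]]
```

The door is still; the earlier differences were shadow pixels on the floor.

```bash
python3 -c "
from workcell import ctrl
print(ctrl.hand_in(),ctrl.state()['t'])"
```

```text
the job is handed in; nothing more can be done
the job is handed in; nothing more can be done
```

The orange-latched locker's door stands open at about 1.54 rad (88°), and the job is handed in. I pressed the orange pad 12.5 mm down with the fingers shut, and the door sprang ajar to about 0.56 rad. I then reached in behind its free end, swung it round, backed off and lifted clear.

**Last checks, just before handing in at about 11.4 s:**
- **Door:** it was standing still, with no change between camera frames about 0.4 s apart.
- **Orange pad:** it looked back at its starting place in the scene view; I compared this by eye and did not measure its height.
- **Blue door:** it looked flush and shut in the scene view. About 2% of the pixels around it had changed since the start, which I put down to arm shadow.
- **Robot:** it was at rest clear of both lockers, with the force reading under 1 N.

One check disagreed at first: an earlier comparison of the door area showed a pixel difference of 82. Those pixels were at the edge of the arm's shadow on the floor, and the repeat comparison showed no change. No check failed.

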